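Unlock the medicine box and hold the spring lock open

ROBOT

A 6-joint arm with a two-finger parallel gripper is mounted at the origin on a cart in front of the work surface, level with it; the furniture and walls round the work are solid. World frame = base frame: x ahead of the robot, y to its left, z up, the work surface at z = 0. Lengths are in m, angles in rad, forces in N, time in s.
With the tool pointing down it reaches from about 0.225 to 0.875 m from the base axis. Payload 3.4 kg.
Tool frame: the origin (TCP) lies midway between the tips of the shut fingers; the grasp point (between the pads) lies 19 mm behind it (manip.pinch_z is the distance from the TCP to the grasp point, in m); z points along the fingers, y is the line along which they close (so a half turn about z gives the same grasp; the last joint's range is limited). The gripper opens to 85 mm and grips with 20 to 120 N. Pads are 22 mm wide; open, the fingers measure 114 mm over their backs; the gripper's body (76 mm by 85 mm) begins 54 mm behind the grasp point. The pads swing forward as they close: fully open they stand 13 mm farther back than shut.
Start: joints at [-1.367, 0.276, 1.505, -0, 1.361, -0.121], TCP at [0.183, -0.545, 0.231] pointing down, gripper open.
Joint ranges: [-2.89, 2.89], [-0.75, 2.08], [0.22, 2.7], [-1.18, 4.32], [0.11, 2.71], [-2.7, 2.7]. Speed limits (rad/s): [2.57, 2.57, 3.14, 3.14, 3.14, 3.14].

INTERFACE

Orientations are given as a unit quaternion [w, x, y, z].
In Python, from rig import manip gives the robot as it stands.
- The arm moves only by the tool carry_out, never from a script. Its arguments are lists of equal length, an entry for each row: "delta_pos": the shift along the tool's x, y, z scaled (see below), a list of three; "turn": the turn, a rotation vector about the tool's x, y, z scaled (see below), a list of three; "claw": the closure, from -1 (fully open) to 1 (shut). A call has 1 to 12 rows; each row is the pose to reach, as a shift and turn from the pose commanded when the call began, along the tool's axes at that moment; what a row does not reach only later rows make up. The controller multiplies each number of a shift by 400 mm and each number of a turn by 30 degrees. A row lasts 1/10 s, in which the tool goes at most 50 mm and 8.59 degrees, less where a joint would pass 70% of its speed; a pose out of reach is approached as far as the arm can. A call with a number of a shift or a turn outside -1 to 1 is refused whole. A call with a gripper value outside its range is refused whole. The fingers move at their own pace and stop on an object; "force" is the grip in N (left out, the last holds). Time passes only in rows, so rows that repeat a pose let the fingers close. It gives the time, the measured TCP pose, the force, the opening and the grip force at its end, in the units of the state.
- manip.get_state(): the state, without advancing time (a new reading comes with each control period).
- manip.get_image(name): name is "scene" or "side" or "wrist"; returns a dict with "image" (384x512x3 uint8, red, green, blue), "z_map" (384x512 float32, m along the optical axis (not along the pixel's ray), 0 where there is no reading), "fx", "fy", "cx", "cy" (pixels), "k1" (the pictures are not rectified: a ray, as slopes to the right and down, at radius r is drawn at 1 + k1 r^2 times it, then the intrinsics apply), "world_to_cam" (4x4, takes a point from world to camera coordinates). Camera axes: x right, y down, z forward; pixel columns grow to the right and rows downward; lengths in m; the calibration is good to about 2 mm. A picture is of the moment at which its call begins.
- manip.sign_off(): hands the job in; it is judged then, once.
Trained networks look in the newest picture that a camera, given by its name, has taken for a name from the list of things; names that differ only in an ending like _2 or _b are one class to them, and where a whole thing is asked for, a point or a joint stands for the part that bears it (a point fixed in the world has none). Each returns a list of dicts, best first, with "score" (0 to 1); they miss things now and then, are a little off and sometimes report something else, mostly with a low value. They report only what shows in the picture. A call takes as long as a camera call.
- manip.spot_in(camera, query): "point" ([x, y, z] in m, in world coordinates, good to about 4 mm: the middle of the surface that is visible of it).
- manip.place_of(camera, query): "point" ([x, y, z] in m, in world coordinates, good to about 4 mm: a listed point, or the origin of a listed thing).
The state is a dict: "clock": time; "qpos": joint angles; "qd": joint speeds; "effort": joint torques, N m; "position": TCP position; "ee_rot": TCP orientation; "contact_force": force on the tool from outside, world axes, zero at the start; "moment": the same for the moment, N m; "width": finger opening in m; "gripper_force": force on a finger pad.
Only numpy, scipy, OpenCV 4.12 (cv2) and the standard library are available. Lean on these libraries where they do the work, as an engineer would, in place of code of your own. Each camera call takes 0.05 s, during which the arm holds its last target. There are 200 camera calls.

TASK

Unlock the grey medicine box: turn the black dial on its lid until its white line meets the red mark and its cut-out lies over the keyhole, then take the blue key out of the wooden stand and put it upright into the keyhole, wiggling it left and right (up to about 30 degrees) without forcing it past the sticky pins, until its steel collar rests on the lid. Turn the key a quarter turn clockwise (seen from above) against the spring and finish while still gripping it, holding it turned; do not let go. Leave the mug, the yoghurt pot and the salt shaker where they are.

Things in the scene. Friction and masses are not known exactly. Their poses are not given: they have to be found in the camera images.
- lockbox: grey painted steel medicine box, fixed to the worktop, 170 (its x) x 210 (its y) x 60 mm high; origin at the centre of its underside, z up. The flat lid top is 60 mm above the origin. Dial axis at x 0, y +28 mm; keyhole at x 0, y -28 mm. A short red index mark on the lid's front edge at x -77, y +28 mm.
- keyhole (a point): centre of the round keyhole (19.5 mm diameter) at the lid's top face, 60 mm above the worktop; axes as the box's. The keyway runs straight down: below each other two sticky pin discs (upper, lower), then the turning plug. Lifting the key 1 to 2 mm before each wiggle avoids dragging a disc along.
- upper_pin_place (a point): on the keyway's axis, at the upper face of the upper pin disc, 3.7 mm below the lid top (axes as the box's). Disc 4 mm thick with a slot 7 mm wide, standing 0.40 to 0.50 rad counterclockwise (from above) of the box's x axis: turn the key so to sink through. A key in it can turn it, up to 0.65 rad either way; it stays where left (friction 0.06 N m).
- lower_pin_place (a point): the same for the lower pin disc: its upper face, 11 mm below the lid top (axes as the box's). Like the upper disc, but its slot stands 0.40 to 0.50 rad clockwise of the box's x axis, so here the key must be turned clockwise to sink through.
- plug_place (a point): on the keyway's axis, at the upper face of the plug, 17 mm below the lid top (axes as the box's). The plug's slot, 7 mm wide, lies along the box's x axis at rest: set the key straight again to sink into it.
- plug (a joint): turning plug of the lock, rad: 0 at rest, grows clockwise seen from above, to a stop at 1.9; a spring (about 0.09 N m at a quarter turn) drives it back to 0 when the key is let go. The key has about 0.13 rad of play in its slot, so with the key turned by 1.57 the plug reads about 1.44. It can be turned only with the key fully in: the pin discs hold the key otherwise.
- dial (a joint): the black shutter dial, rad: 0 when its white line meets the red mark and its cut-out (36 mm wide) lies centred over the keyhole; grows counterclockwise seen from above; it stands at 0.55 to 1.2 at the start, covering the keyhole. Stays where it is left (friction about 0.05 N m).
- dial_grip (a point): point on the dial's axis inside its aluminium bar grip, 24 mm above the lid. Bar 44 mm long (its x axis), 11 mm thick (its y axis), from 4 mm to 34 mm above the lid; the dial's disc (radius 66 mm) has its upper face 4 mm above the lid, with a hub (radius 27 mm) 4 mm higher under the bar. The bar's -x end points to the white line on the disc; the bar lies along the box's x axis when the dial reads 0.
- key_stand: light wooden block, fixed, 70 (its x) x 60 (its y) x 45 mm high, origin at the centre of its underside, with one slot in its top, 21 (its x) x 10 mm, 35 mm deep, in which the key stands upright, its collar resting on the block's top
- key_bow (a point): centre of the key's blue plastic bow, a flat grip 26 (key's x) x 9 (key's y) x 40 mm high. The key stands upright, 71 mm long in all; the bow's centre is 51 mm above its tip and 25 mm above the underside of its steel collar (24 mm diameter, 5 mm thick, just below the bow). z points up from tip to bow. The key weighs about 40 g.
- key_tip (a point): middle of the key's lower end. Double bit 16 (key's x) x 5 (key's y) x 9 mm high at the tip, above it a round 5 mm stem up to the collar, whose underside is 26 mm above the tip. The two halves are alike, so a half turn makes no difference. Fully in, the tip is 26 mm below the lid top.
- mug_mid (a point): middle of the green and white mug (78 x 109 x 101 mm), half-way up; a bystander
- yoghurt_pot_mid (a point): middle of the white yoghurt pot with red fruit on it (72 x 71 x 71 mm), half-way up; a bystander
- salt_shaker_mid (a point): middle of the salt shaker with a grey top (44 x 44 x 90 mm), half-way up; a bystander

How it is judged:
On the way, in this order (a step that is already met when the one before it is completed fails the run):
1. the dial is set to the red mark, within 0.1 rad, with the key still in the stand (value of joint dial between -0.1 and 0.1 rad and z of key_tip in the frame of key_stand below 0.03 m and horizontal distance between key_tip and key_stand below 0.015 m), for 0.3 s.
2. the key is fully in the keyhole, upright, its collar within 3.5 mm of the lid, not yet turned (z of key_tip in the frame of keyhole below -0.0225 m and horizontal distance between key_tip and keyhole below 0.004 m and angle between key_tip's own z axis and vertical below 0.12 rad and value of joint plug below 0.5 rad), for 0.2 s.
3. the key has turned the plug by a quarter (more than 1.2 rad) (z of key_tip in the frame of keyhole below -0.0225 m and horizontal distance between key_tip and keyhole below 0.004 m and angle between key_tip's own z axis and vertical below 0.12 rad and value of joint plug above 1.2 rad), for 0.2 s.
At the end, for the whole second after the job is handed in: the key is upright in the keyhole with its collar within 3.5 mm of the lid and its tip within 4 mm of the keyhole's axis, the plug is held still beyond 1.2 rad, the fingers still grip the key, and the dial is within 0.15 rad of its mark (all of step 3 and value of joint dial between -0.15 and 0.15 rad and velocity of joint plug between -0.2 and 0.2 rad/s and contact force between the fingers and key above 2 N); the arm keeps its last pose, push and grip.
It fails at once if the mug is shifted more than 30 mm or tipped (distance of mug_mid from where it was at the start of the episode above 0.03 m or angle between mug_mid's own z axis and vertical above 0.5 rad).
It fails at once if the yoghurt pot is shifted more than 30 mm or tipped (distance of yoghurt_pot_mid from where it was at the start of the episode above 0.03 m or angle between yoghurt_pot_mid's own z axis and vertical above 0.5 rad).
It fails at once if the salt shaker is shifted more than 30 mm or tipped (distance of salt_shaker_mid from where it was at the start of the episode above 0.03 m or angle between salt_shaker_mid's own z axis and vertical above 0.5 rad).
It fails at once if the key is forced into the lock (more than 50 N) (contact force between key and lockbox above 50 N).
It also fails if it takes over 72 s, if anything falls off the work surface, if the arm or the gripper's body presses on something with over 40 N, if the wrist force passes 120 N, or if a joint passes its speed limit or range.

## Working session

There is one attempt and no reset: what is moved stays moved. The work goes in short steps, Python scripts to look and compute and a tool call to move; the robot and the scene stay as the last step left them, time stands still between calls to the robot, and variables do not carry over. Pictures are saved under pics/ and viewed, at most 10 in all, crops included, and the job is handed in when it is done.

Besides the shell and the picture viewer there is one more tool, called after "Request:" by a JSON object that holds its "method" and its "body", one argument or row to a line. carry_out: Moves the arm, as the interface text tells. Shifts and turns lie within -1 to 1; 1 stands for 400 mm of shift or 30 degrees of turn. Its arguments: {"type":"object","properties":{"delta_pos":{"type":"array","items":{"type":"array","items":{"type":"number","minimum":-1,"maximum":1}}},"turn":{"type":"array","items":{"type":"array","items":{"type":"number","minimum":-1,"maximum":1}}},"claw":{"type":"array","items":{"type":"number"}},"force":{"type":"number"}},"required":["delta_pos","turn","claw"]}

```bash
mkdir -p pics; cat > h.py <<'E'
import numpy as np, cv2
from rig import manip
from scipy.spatial.transform import Rotation as R
def pix2w(d,u,v,z=None,plane=None):
    x=(u-d['cx'])/d['fx'];y=(v-d['cy'])/d['fy'];a,b=x,y
    for _ in range(20):
        s=1+d['k1']*(a*a+b*b);a,b=x/s,y/s
    T=np.linalg.inv(d['world_to_cam']);ray=T[:3,:3]@np.array([a,b,1]);o=T[:3,3]
    if plane is not None:return o+ray*(plane-o[2])/ray[2]
    return o+ray*(z if z is not None else d['z_map'][int(v),int(u)])
def w2pix(d,p):
    c=d['world_to_cam']@np.r_[p,1];a,b=c[:2]/c[2];s=1+d['k1']*(a*a+b*b)
    return d['fx']*a*s+d['cx'],d['fy']*b*s+d['cy']
def save(d,n):cv2.imwrite(f'pics/{n}.png',d['image'][:,:,::-1])
def tool():
    s=manip.get_state();w,x,y,z=s['ee_rot'];return np.array(s['position']),R.from_quat([x,y,z,w])
E
python3 - <<'E'
from h import *
ims=[]
for c in ['scene','side']:
    d=manip.get_image(c);ims.append(d['image'])
    for q in ['lockbox','keyhole','dial_grip','key_stand','key_bow','key_tip','mug_mid','yoghurt_pot_mid','salt_shaker_mid']:
        print(c,q,[(np.round(r['point'],3),round(r['score'],2)) for r in manip.place_of(c,q)[:2]])
cv2.imwrite('pics/a.png',cv2.resize(np.vstack(ims),None,fx=.78,fy=.78)[:,:,::-1])
p,r=tool();print(p,r.as_matrix().round(3),manip.pinch_z)
E
```

```text
scene lockbox [(array([ 0.507, -0.124,  0.002]), 0.74), (array([ 0.51 , -0.099,  0.081]), 0.25)]
scene keyhole [(array([ 0.5  , -0.152,  0.062]), 0.95)]
scene dial_grip [(array([ 0.509, -0.098,  0.083]), 0.76)]
scene key_stand [(array([ 0.504,  0.284, -0.001]), 0.63), (array([0.671, 0.27 , 0.03 ]), 0.35)]
scene key_bow [(array([0.505, 0.284, 0.072]), 0.57)]
scene key_tip [(array([0.505, 0.286, 0.016]), 0.64)]
scene mug_mid [(array([ 0.427, -0.361,  0.047]), 0.65)]
scene yoghurt_pot_mid [(array([0.671, 0.272, 0.036]), 0.77)]
scene salt_shaker_mid [(array([ 0.744, -0.017,  0.047]), 0.63)]
side lockbox [(array([ 0.505, -0.124,  0.004]), 0.73), (array([0.503, 0.288, 0.021]), 0.37)]
side keyhole [(array([ 0.504, -0.125,  0.001]), 0.67), (array([ 0.5  , -0.157,  0.062]), 0.62)]
side dial_grip [(array([ 0.509, -0.097,  0.083]), 0.97)]
side key_stand [(array([ 0.506,  0.288, -0.   ]), 0.78)]
side key_bow [(array([0.505, 0.284, 0.068]), 0.79), (array([0.672, 0.272, 0.032]), 0.65)]
side key_tip [(array([ 0.508,  0.285, -0.001]), 0.29)]
side mug_mid [(array([ 0.514, -0.099,  0.084]), 0.71), (array([ 0.424, -0.361,  0.051]), 0.59)]
side yoghurt_pot_mid [(array([0.675, 0.272, 0.034]), 0.86)]
side salt_shaker_mid [(array([ 0.747, -0.018,  0.046]), 0.75), (array([0.5  , 0.285, 0.021]), 0.35)]
[ 0.18351312 -0.54496448  0.23134001] [[ 0.948  0.319  0.   ]
 [ 0.319 -0.948 -0.   ]
 [ 0.     0.    -1.   ]] 0.0187
```

View pics/a.png

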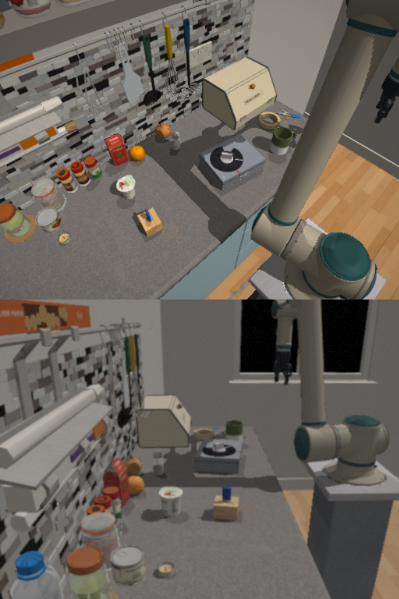

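Request:
{"method": "carry_out", "body": {
  "delta_pos": [
    [0.5, -0.4, -0.15],
    [0.97, -0.75, -0.15],
    [0.97, -0.75, -0.15],
    [0.97, -0.75, -0.15],
    [0.97, -0.75, -0.15],
    [0.97, -0.75, -0.15],
    [0.97, -0.75, -0.15],
    [0.97, -0.75, -0.15],
    [0.97, -0.75, -0.15],
    [0.97, -0.75, -0.15],
    [0.97, -0.75, -0.15],
    [0.97, -0.75, -0.15]
  ],
  "turn": [
    [0, 0, 0],
    [0, 0, 0],
    [0, 0, 0],
    [0, 0, 0],
    [0, 0, 0],
    [0, 0, 0],
    [0, 0, 0],
    [0, 0, 0],
    [0, 0, 0],
    [0, 0, 0],
    [0, 0, 0],
    [0, 0, 0]
  ],
  "claw": [-1, -1, -1, -1, -1, -1, -1, -1, -1, -1, -1, -1]
}}

```text
clock: 2.2
position: [0.4557, -0.1361, 0.2913]
ee_rot: [0.0, 0.987, 0.163, -0.0]
contact_force: [-0.9, -0.1, 0.3]
width: 0.0853
gripper_force: 0.0
```

```bash
python3 - <<'E'
from h import *
d=manip.get_image('wrist');save(d,'b')
for q in ['lockbox','keyhole','dial_grip']:
    print(q,[(np.round(r['point'],4),round(r['score'],2)) for r in manip.place_of('wrist',q)[:2]])
p,r=tool();print(p,r.as_matrix().round(3),np.linalg.inv(d['world_to_cam'])[:3,3])
E
```

```text
lockbox [(array([ 5.053e-01, -1.222e-01,  1.000e-04]), 0.91), (array([ 0.5038, -0.1555,  0.0476]), 0.53)]
keyhole [(array([ 0.4983, -0.1541,  0.0583]), 0.88)]
dial_grip [(array([ 0.509 , -0.0965,  0.0846]), 0.63)]
[ 0.4547486  -0.13797585  0.29111342] [[ 0.948  0.317 -0.001]
 [ 0.317 -0.948 -0.   ]
 [-0.001  0.    -1.   ]] [ 0.52716069 -0.11186068  0.4330956 ]
```

View pics/b.png

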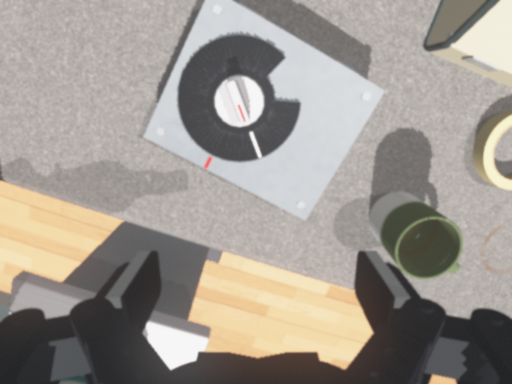

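```bash
cat >> h.py <<'E'
def boxfit(d):
    im=d['image'].astype(int);h,w=im.shape[:2]
    P=np.array([[pix2w(d,u,v,plane=.06) for u in range(w)] for v in range(h)])
    near=np.hypot(P[...,0]-.505,P[...,1]+.124)<.15
    z=d['z_map'];T=np.linalg.inv(d['world_to_cam'])
    u,v=np.meshgrid(np.arange(w),np.arange(h));ca=np.array([0,0,1.])
    zc=(P-T[:3,3])@T[:3,2]
    lid=near&(abs(z-zc)<.006)|near&(z<zc)&(z>zc-.05)
    lid=cv2.morphologyEx(lid.astype(np.uint8),cv2.MORPH_OPEN,np.ones((7,7)))
    n,l,s,c=cv2.connectedComponentsWithStats(lid);k=1+np.argmax(s[1:,4])
    m=l==k
    pts=P[m&(abs(z-zc)<.006)][:,:2].astype(np.float32)
    rect=cv2.minAreaRect(pts*1000)
    red=near&(im[...,0]>150)&(im[...,1]<90)&(im[...,2]<90)
    return rect,red,P
E
python3 - <<'E'
from h import *
d=manip.get_image('wrist')
rect,red,P=boxfit(d);print(rect)
n,l,s,c=cv2.connectedComponentsWithStats(red.astype(np.uint8))
for i in range(1,n):
    if s[i,4]>3: print('red',s[i,4],c[i],pix2w(d,*c[i],plane=.06).round(4))
g=d['image'].min(2)
wm=((g>150)&(np.hypot(P[...,0]-.509,P[...,1]+.097)<.064)&(np.hypot(P[...,0]-.509,P[...,1]+.097)>.03)).astype(np.uint8)
n,l,s,c=cv2.connectedComponentsWithStats(wm)
for i in range(1,n):
    if s[i,4]>8: print('wh',s[i],c[i],pix2w(d,*c[i],plane=.064).round(4))
for uv in [(220,9),(372,97),(302,206),(160,131)]: print(pix2w(d,*uv,plane=.06).round(4))
# bar top
z=d['z_map'];T=np.linalg.inv(d['world_to_cam'])
pts=[]
for v in range(70,135):
    for u in range(205,275):
        p=pix2w(d,u,v)
        if p[2]>.085 and p[2]<.105: pts.append(p)
pts=np.array(pts);print(len(pts),pts.mean(0),cv2.minAreaRect((pts[:,:2]*1000).astype(np.float32)))
E
```

```text
((507.2150573730469, -123.98582458496094), (210.3204803466797, 170.79165649414062), 80.61700439453125)
wh [267  59  30  40 763] [281.73394495  81.13237221] [ 0.5446 -0.135   0.064 ]
wh [248 130  14  28 138] [253.98550725 143.37681159] [ 0.4731 -0.1281  0.064 ]
[ 0.5918 -0.0523  0.06  ]
[ 0.5612 -0.2332  0.06  ]
[ 0.4206 -0.2049  0.06  ]
[ 0.4528 -0.0252  0.06  ]
515 [ 0.51249315 -0.09629876  0.09240599] ((512.192626953125, -96.23536682128906), (44.26232147216797, 11.057673454284668), 39.28803634643555)
```

Request:
{"method": "carry_out", "body": {
  "delta_pos": [
    [0.08, -0.03, 0.1],
    [0.169, -0.053, 0.2],
    [0.169, -0.053, 0.3],
    [0.169, -0.053, 0.38],
    [0.169, -0.053, 0.45],
    [0.169, -0.053, 0.45],
    [0.169, -0.053, 0.45]
  ],
  "turn": [
    [0, 0, -0.25],
    [0, 0, -0.5],
    [0, 0, -0.693],
    [0, 0, -0.693],
    [0, 0, -0.693],
    [0, 0, -0.693],
    [0, 0, -0.693]
  ],
  "claw": [-1, -1, -1, -1, -1, -1, -1]
}}

```text
clock: 3.15
position: [0.5127, -0.0961, 0.1115]
ee_rot: [-0.0, 0.942, 0.336, -0.0]
contact_force: [-0.0, -0.9, 0.6]
width: 0.0855
gripper_force: 0.0
```

```bash
python3 - <<'E'
from h import *
p,r=tool();print(p,r.as_matrix().round(4));s=manip.get_state();print(s['qpos'])
dw=np.array([.512,-.0963,.072])-p;print((r.inv().apply(dw)/.4).round(4))
print(np.degrees(np.arctan2(*r.as_matrix()[[1,0],0])))
E
```

```text
[ 0.51273701 -0.09611482  0.11154032] [[ 7.737e-01  6.335e-01 -4.000e-04]
 [ 6.335e-01 -7.737e-01 -0.000e+00]
 [-3.000e-04 -2.000e-04 -1.000e+00]]
[-3.18638699e-01  2.94897795e-01  1.80074999e+00 -1.56730280e-04
  1.04631124e+00  5.66149089e-01]
[-0.0017 -0.0008  0.0989]
39.309894405411754
```

Request:
{"method": "carry_out", "body": {
  "delta_pos": [
    [-0.001, -0.001, 0.05],
    [-0.001, -0.001, 0.099],
    [-0.001, -0.001, 0.099],
    [-0.001, -0.001, 0.099],
    [-0.001, -0.001, 0.099],
    [-0.001, -0.001, 0.099],
    [-0.001, -0.001, 0.099],
    [-0.001, -0.001, 0.099],
    [-0.001, -0.001, 0.099],
    [-0.001, -0.001, 0.099]
  ],
  "turn": [
    [0, 0, 0],
    [0, 0, 0],
    [0, 0, 0],
    [0, 0, 0],
    [0, 0, 0],
    [0, 0, 0],
    [0, 0, 0],
    [0, 0, 0],
    [0, 0, 0],
    [0, 0, 0]
  ],
  "claw": [-1, -1, 1, 1, 1, 1, 1, 1, 1, 1],
  "force": 25
}}

```text
clock: 4.15
position: [0.5125, -0.095, 0.0727]
ee_rot: [0.0, 0.941, 0.337, 0.0]
contact_force: [-0.7, 1.8, 5.3]
width: 0.0102
gripper_force: 29.1
```

Request:
{"method": "carry_out", "body": {
  "delta_pos": [
    [0, 0, 0],
    [0, 0, 0],
    [0, 0, 0],
    [0, 0, 0],
    [0, 0, 0],
    [0, 0, 0]
  ],
  "turn": [
    [0, 0, 0.15],
    [0, 0, 0.3],
    [0, 0, 0.45],
    [0, 0, 0.6],
    [0, 0, 0.75],
    [0, 0, 0.9]
  ],
  "claw": [1, 1, 1, 1, 1, 1]
}}

```text
clock: 4.75
position: [0.5131, -0.0961, 0.0727]
ee_rot: [0.001, 0.994, 0.107, 0.001]
contact_force: [-0.1, -2.4, 4.0]
width: 0.0105
gripper_force: 28.9
```

Request:
{"method": "carry_out", "body": {
  "delta_pos": [
    [0, 0, 0],
    [0, 0, 0],
    [0, 0, 0],
    [0, 0, 0],
    [0, 0, 0],
    [0, 0, 0],
    [0, 0, 0],
    [0, 0, 0]
  ],
  "turn": [
    [0, 0, 0.15],
    [0, 0, 0.3],
    [0, 0, 0.45],
    [0, 0, 0.6],
    [0, 0, 0.723],
    [0, 0, 0.723],
    [0, 0, 0.723],
    [0, 0, 0.723]
  ],
  "claw": [1, 1, 1, 1, 1, 1, 1, 1]
}}

```text
clock: 5.55
position: [0.5131, -0.097, 0.0727]
ee_rot: [0.002, 0.997, -0.08, 0.001]
contact_force: [-0.3, -5.6, 4.6]
width: 0.0104
gripper_force: 28.9
```

```bash
python3 - <<'E'
from h import *
p,r=tool();print(p);print(np.degrees(np.arctan2(*r.as_matrix()[[1,0],0])));s=manip.get_state();print(s['width'],s['qpos'],s['moment'],s['contact_force'])
E
```

```text
[ 0.51308431 -0.09703363  0.07267062]
-9.201617100729724
0.01037817383174098 [-0.31815131  0.33800414  1.85237315 -0.00359862  0.9481342   1.41534211] [-0.72752056  0.16406545  0.02268214] [-0.29382723 -5.59138563  4.58461215]
```

Request:
{"method": "carry_out", "body": {
  "delta_pos": [
    [0, 0, 0],
    [0, 0, 0],
    [0, 0, 0],
    [0, 0, -0.1],
    [-0.05, 0.04, -0.2],
    [-0.12, 0.09, -0.3],
    [-0.19, 0.12, -0.38],
    [-0.19, 0.12, -0.38],
    [-0.19, 0.12, -0.38]
  ],
  "turn": [
    [0, 0, 0],
    [0, 0, 0],
    [0, 0, 0],
    [0, 0, 0],
    [0, 0, 0],
    [0, 0, 0],
    [0, 0, 0],
    [0, 0, 0],
    [0, 0, 0]
  ],
  "claw": [-1, -1, -1, -1, -1, -1, -1, -1, -1]
}}

```text
clock: 6.45
position: [0.4295, -0.1302, 0.2243]
ee_rot: [0.0, 0.997, -0.081, 0.001]
contact_force: [-0.6, 0.1, -0.4]
width: 0.0857
gripper_force: 0.0
```

```bash
python3 - <<'E'
from h import *
d=manip.get_image('wrist');save(d,'c')
for q in ['keyhole','dial_grip']:
    print(q,[(np.round(r['point'],4),round(r['score'],2)) for r in manip.place_of('wrist',q)[:2]])
p,r=tool();print(p)
rect,red,P=boxfit(d);print(rect)
z=d['z_map'];pts=np.array([pix2w(d,u,v) for v in range(384) for u in range(512) if z[v,u]>0])
k=pts[(abs(pts[:,0]-.512)<.04)&(abs(pts[:,1]+.096)<.04)&(pts[:,2]>.085)&(pts[:,2]<.105)]
print(len(k),cv2.minAreaRect((k[:,:2]*1000).astype(np.float32)))
print(w2pix(d,[.5026,-.1516,.06]))
E
```

```text
keyhole [(array([ 0.4976, -0.1557,  0.06  ]), 0.9)]
dial_grip [(array([ 0.5112, -0.0968,  0.0798]), 0.87), (array([ 0.4273, -0.3561,  0.0525]), 0.46)]
[ 0.42940967 -0.12960213  0.22226601]
((502.5993957519531, -123.03678131103516), (210.0164337158203, 160.8919677734375), 80.43026733398438)
814 ((512.1708984375, -96.12047576904297), (11.582518577575684, 43.10707473754883), 80.59355926513672)
(np.float64(268.567270087812), np.float64(92.00139578800163))
```

View pics/c.png

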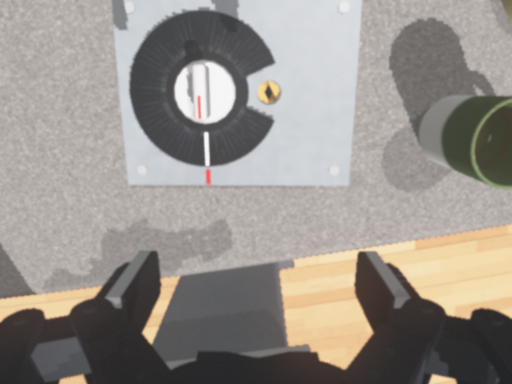

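Request:
{"method": "carry_out", "body": {
  "delta_pos": [
    [0.01, -0.1, -0.05],
    [0.02, -0.2, -0.05],
    [0.03, -0.32, -0.05],
    [0.04, -0.44, -0.05],
    [0.05, -0.56, -0.05],
    [0.05, -0.68, -0.05],
    [0.05, -0.8, -0.05],
    [0.05, -0.87, -0.05],
    [0.05, -0.87, -0.05]
  ],
  "turn": [
    [0, 0, -0.1],
    [0, 0, -0.3],
    [0, 0, -0.5],
    [0, 0, -0.7],
    [0, 0, -0.9],
    [0, 0, -1],
    [0, 0, -1],
    [0, 0, -1],
    [0, 0, -1]
  ],
  "claw": [-1, -1, -1, -1, -1, -1, -1, -1, -1]
}}

```text
clock: 7.5
position: [0.5055, 0.2144, 0.2412]
ee_rot: [-0.001, 0.983, 0.182, -0.002]
contact_force: [-0.6, -1.0, 0.6]
width: 0.0855
gripper_force: 0.0
```

Request:
{"method": "carry_out", "body": {
  "delta_pos": [
    [0, 0, 0],
    [0, 0, 0],
    [0, 0, 0],
    [0, 0, 0]
  ],
  "turn": [
    [0, 0, -0.28],
    [0, 0, -0.56],
    [0, 0, -0.84],
    [0, 0, -1]
  ],
  "claw": [-1, -1, -1, -1]
}}

```text
clock: 7.9
position: [0.505, 0.2095, 0.242]
ee_rot: [-0.0, 0.903, 0.43, -0.002]
contact_force: [-0.2, 0.6, 0.7]
width: 0.0854
gripper_force: 0.0
```

Request:
{"method": "carry_out", "body": {
  "delta_pos": [
    [0, 0, 0],
    [0, 0, 0],
    [0, 0, 0],
    [0, 0, 0],
    [0, 0, 0],
    [0, 0, 0]
  ],
  "turn": [
    [0, 0, -0.28],
    [0, 0, -0.56],
    [0, 0, -0.84],
    [0, 0, -1],
    [0, 0, -1],
    [0, 0, -1]
  ],
  "claw": [-1, -1, -1, -1, -1, -1]
}}

```text
clock: 8.5
position: [0.5052, 0.2096, 0.2426]
ee_rot: [-0.0, 0.763, 0.647, -0.001]
contact_force: [0.3, 0.6, 0.5]
width: 0.0853
gripper_force: 0.0
```

```bash
python3 - <<'E'
from h import *
c=cv2.imread('pics/c.png')[60:125,245:300].astype(int)
m=(c[...,2]-c[...,0]>40);v,u=np.nonzero(m);print('brass px',len(u),u.min()+245,u.max()+245,v.min()+60,v.max()+60)
d=manip.get_image('wrist');save(d,'d')
for q in ['key_stand','key_bow','key_tip']:
    print(q,[(np.round(r['point'],4),round(r['score'],2)) for r in manip.place_of('wrist',q)[:2]])
p,r=tool();print(p,np.degrees(np.arctan2(*r.as_matrix()[[1,0],0])),manip.get_state()['qpos'])
z=d['z_map'];pts=np.array([pix2w(d,u,v) for v in range(384) for u in range(512)])
near=(abs(pts[:,0]-.505)<.06)&(abs(pts[:,1]-.285)<.06)&(z.ravel()>0)
for lo,hi in [(.038,.049),(.08,.1)]:
    k=pts[near&(pts[:,2]>lo)&(pts[:,2]<hi)]
    print(len(k),k[:,2].mean(),cv2.minAreaRect((k[:,:2]*1000).astype(np.float32)))
E
```

```text
brass px 344 258 279 81 103
key_stand [(array([ 5.032e-01,  2.837e-01, -5.000e-04]), 0.69), (array([ 0.7436, -0.018 ,  0.0443]), 0.28)]
key_bow [(array([0.5046, 0.2841, 0.0703]), 0.87)]
key_tip [(array([0.5066, 0.2849, 0.0201]), 0.66)]
[0.50533599 0.20988858 0.24339219] 80.6674271310498 [ 2.66607553e-01  2.27619726e-01  1.54195375e+00 -1.75585348e-04
  1.37256389e+00  4.29526385e-01]
4153 0.044307151693415404 ((506.12469482421875, 285.47869873046875), (59.862552642822266, 70.61875915527344), 80.41303253173828)
325 0.08839567711910791 ((506.1658020019531, 285.909423828125), (9.128705024719238, 24.772930145263672), 80.60359954833984)
```

View pics/d.png

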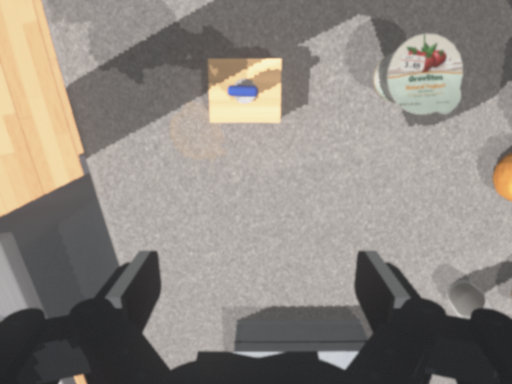

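Request:
{"method": "carry_out", "body": {
  "delta_pos": [
    [0.06, -0.01, 0],
    [0.12, -0.02, 0.05],
    [0.187, -0.028, 0.12],
    [0.187, -0.028, 0.2]
  ],
  "turn": [
    [0, 0, -0.28],
    [0, 0, -0.56],
    [0, 0, -0.84],
    [0, 0, -1]
  ],
  "claw": [-1, -1, -1, -1]
}}

```text
clock: 9.1
position: [0.5074, 0.2889, 0.1637]
ee_rot: [0.001, 0.566, 0.824, 0.002]
contact_force: [0.1, -0.0, 0.5]
width: 0.0856
gripper_force: 0.0
```

Request:
{"method": "carry_out", "body": {
  "delta_pos": [
    [0, 0, 0],
    [0, 0, 0.03],
    [0, 0, 0.06],
    [0, 0, 0.1]
  ],
  "turn": [
    [0, 0, -0.28],
    [0, 0, -0.56],
    [0, 0, -0.84],
    [0, 0, -1]
  ],
  "claw": [-1, -1, -1, -1]
}}

```text
clock: 9.5
position: [0.5069, 0.2859, 0.1237]
ee_rot: [0.001, 0.334, 0.942, 0.0]
contact_force: [-0.7, -0.1, 0.5]
width: 0.0859
gripper_force: 0.0
```

Request:
{"method": "carry_out", "body": {
  "delta_pos": [
    [0, 0, 0],
    [0, 0, 0],
    [0, 0, 0],
    [0, 0, 0],
    [0, 0, 0],
    [0, 0, 0]
  ],
  "turn": [
    [0, 0, -0.28],
    [0, 0, -0.56],
    [0, 0, -0.84],
    [0, 0, -1],
    [0, 0, -1],
    [0, 0, -1]
  ],
  "claw": [-1, -1, -1, -1, -1, -1]
}}

```text
clock: 10.1
position: [0.5064, 0.2856, 0.1237]
ee_rot: [0.0, 0.082, 0.997, -0.0]
contact_force: [-0.1, 0.3, 0.0]
width: 0.0855
gripper_force: 0.0
```

```bash
cat > to.py <<'E'
import sys
from h import *
x,y,z,yaw=map(float,sys.argv[1:5]);p,r=tool();m=r.as_matrix();a=np.degrees(np.arctan2(m[1,0],m[0,0]))
s=manip.get_state();print('p',p.round(4),'yaw',a.round(2),'tilt',m[:,2].round(4),'F',np.round(s['contact_force'],1),'M',np.round(s['moment'],2),'w',round(s['width'],4),'q6',round(s['qpos'][5],2))
print('shift',(r.inv().apply(np.array([x,y,z])-p)/.4).round(4),'turn',-((yaw-a+180)%360-180)/30)
E
python3 to.py .5062 .2857 .057 170.6
```

```text
p [0.5064 0.2856 0.1237] yaw 170.59 tilt [ 1.e-04 -1.e-04 -1.e+00] F [-0.1  0.3  0. ] M [-0.01 -0.02 -0.04] w 0.0855 q6 -1.01
shift [0.0006 0.0002 0.1667] turn -0.00030896488621200054
```

Request:
{"method": "carry_out", "body": {
  "delta_pos": [
    [0, 0, 0.08],
    [0, 0, 0.14],
    [0, 0, 0.167],
    [0, 0, 0.167],
    [0, 0, 0.167],
    [0, 0, 0.167],
    [0, 0, 0.167],
    [0, 0, 0.167],
    [0, 0, 0.167],
    [0, 0, 0.167],
    [0, 0, 0.167]
  ],
  "turn": [
    [0, 0, 0],
    [0, 0, 0],
    [0, 0, 0],
    [0, 0, 0],
    [0, 0, 0],
    [0, 0, 0],
    [0, 0, 0],
    [0, 0, 0],
    [0, 0, 0],
    [0, 0, 0],
    [0, 0, 0]
  ],
  "claw": [-1, -1, -1, 1, 1, 1, 1, 1, 1, 1, 1],
  "force": 50
}}

```text
clock: 11.2
position: [0.507, 0.2859, 0.0577]
ee_rot: [0.001, 0.081, 0.997, 0.0]
contact_force: [-1.1, 1.0, 5.6]
width: 0.0083
gripper_force: 50.6
```

```bash
python3 to.py .5062 .2857 .17 170.6
```

```text
p [0.507  0.2859 0.0577] yaw 170.71 tilt [ 1.5e-03  6.0e-04 -1.0e+00] F [-1.1  1.   5.6] M [-0.04  0.07 -0.06] w 0.0083 q6 -1.01
shift [ 0.0014 -0.0005 -0.2807] turn 0.003568149922359491
```

Request:
{"method": "carry_out", "body": {
  "delta_pos": [
    [0, 0, -0.05],
    [0, 0, -0.11],
    [0, 0, -0.19],
    [0, 0, -0.28],
    [-0.02, -0.1, -0.28],
    [-0.04, -0.22, -0.28],
    [-0.06, -0.34, -0.28],
    [-0.08, -0.46, -0.28],
    [-0.1, -0.58, -0.28],
    [-0.12, -0.7, -0.28],
    [-0.13, -0.8, -0.28],
    [-0.14, -0.9, -0.28]
  ],
  "turn": [
    [0, 0, 0],
    [0, 0, 0],
    [0, 0, 0],
    [0, 0, 0],
    [0, 0, 0],
    [0, 0, 0],
    [0, 0, 0],
    [0, 0, 0],
    [0, 0, 0],
    [0, 0, 0],
    [0, 0, 0],
    [0, 0, 0]
  ],
  "claw": [1, 1, 1, 1, 1, 1, 1, 1, 1, 1, 1, 1]
}}

```text
clock: 12.4
position: [0.5029, -0.0805, 0.1686]
ee_rot: [-0.0, 0.081, 0.997, 0.0]
contact_force: [-0.0, 0.0, 0.7]
width: 0.0084
gripper_force: 49.9
```

Request:
{"method": "carry_out", "body": {
  "delta_pos": [
    [-0.02, -0.1, 0],
    [-0.027, -0.18, 0],
    [-0.027, -0.18, 0],
    [-0.027, -0.18, 0]
  ],
  "turn": [
    [0, 0, 0],
    [0, 0, 0],
    [0, 0, 0],
    [0, 0, 0]
  ],
  "claw": [1, 1, 1, 1]
}}

```text
clock: 12.8
position: [0.5021, -0.1518, 0.1684]
ee_rot: [-0.001, 0.082, 0.997, 0.0]
contact_force: [0.7, 0.6, -0.1]
width: 0.0085
gripper_force: 49.9
```

```bash
python3 to.py .5026 -.1516 .1137 170.6; python3 - <<'E'
from h import *
ims=[]
for c in ['wrist','scene','side']:
    d=manip.get_image(c)
    for q in ['key_bow','key_tip']: print(c,q,[(np.round(r['point'],4),round(r['score'],2)) for r in manip.place_of(c,q)[:2]])
    if c=='wrist': ims.append(d['image'][150:384,140:372])
    else:
        u,v=map(int,w2pix(d,[.5026,-.1516,.13]));u=max(u,50);ims.append(cv2.resize(d['image'][v-50:v+50,u-50:u+50],(234,234),interpolation=cv2.INTER_CUBIC))
cv2.imwrite('pics/e.png',np.hstack([cv2.resize(i,(260,260)) for i in ims])[:,:,::-1])
E
```

```text
p [ 0.5021 -0.1518  0.1684] yaw 170.59 tilt [-0.0011  0.001  -1.    ] F [ 0.7  0.6 -0.1] M [-0.01 -0.01  0.01] w 0.0085 q6 -1.83
shift [-0.0014  0.0006  0.1367] turn -0.00020505883151713533
wrist key_bow [(array([ 0.4986, -0.1544,  0.1769]), 0.6)]
wrist key_tip [(array([ 0.4989, -0.152 ,  0.1279]), 0.87)]
scene key_bow [(array([ 0.5008, -0.1515,  0.1849]), 0.65)]
scene key_tip [(array([ 0.5026, -0.1496,  0.1303]), 0.53)]
side key_bow [(array([ 0.4996, -0.1501,  0.1792]), 0.43)]
side key_tip [(array([ 0.748 , -0.0157,  0.0442]), 0.55)]
```

View pics/e.png

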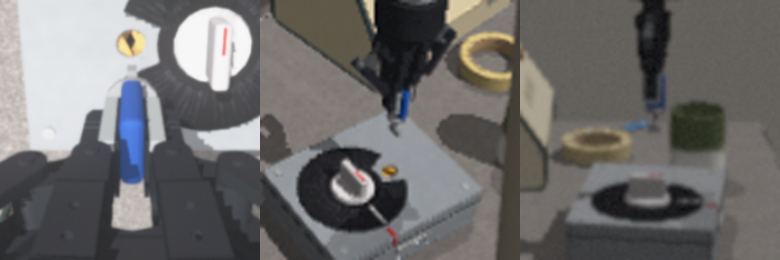

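```bash
python3 - <<'E'
from h import *
d=manip.get_image('wrist');im=d['image'].astype(int)
b=(im[...,2]-im[...,0]>60)&(im[...,2]-im[...,1]>40);v,u=np.nonzero(b)
pts=np.array([pix2w(d,a,c) for a,c in zip(u,v)]);p,r=tool()
t=r.inv().apply(pts-p)*1000
print(len(t),t.min(0),t.max(0))
k=t[abs(t[:,2]-np.percentile(t[:,2],10))<4]
print(np.percentile(t[:,2],[2,10,30,50]),len(k),cv2.minAreaRect(k[:,:2].astype(np.float32)))
hi=np.percentile(t,[1,5,50,95,99],axis=0);print(hi.round(1))
E
```

```text
1826 [ -11.0202844    -3.79924472 -141.78948487] [72.57556774  4.88172247  5.15672379]
[-32.33570712 -31.73287612 -31.12986048 -30.46959512] 1207 ((1.7030811309814453, 0.7238707542419434), (8.318931579589844, 25.426122665405273), 89.37200164794922)
[[-10.   -3.5 -32.5]
 [ -7.7  -2.8 -32. ]
 [  9.7   0.6 -30.5]
 [ 14.1   4.3  -2.7]
 [ 14.4   4.8   2.4]]
```

Request:
{"method": "carry_out", "body": {
  "delta_pos": [
    [-0.004, 0, 0],
    [-0.004, 0, 0.04],
    [-0.004, 0, 0.09],
    [-0.004, 0, 0.14],
    [-0.004, 0, 0.164],
    [-0.004, 0, 0.164],
    [-0.004, 0, 0.164]
  ],
  "turn": [
    [0, 0, -0.2],
    [0, 0, -0.4],
    [0, 0, -0.6],
    [0, 0, -0.8],
    [0, 0, -0.86],
    [0, 0, -0.86],
    [0, 0, -0.86]
  ],
  "claw": [1, 1, 1, 1, 1, 1, 1]
}}

```text
clock: 14.0
position: [0.5044, -0.1518, 0.1035]
ee_rot: [0.0, -0.143, 0.99, -0.0]
contact_force: [-0.5, 0.0, -1.3]
width: 0.008
gripper_force: 49.8
```

```bash
python3 to.py .5038 -.1522 .0967 196.4; python3 - <<'E'
from h import *
d=manip.get_image('wrist');cv2.imwrite('pics/f.png',cv2.resize(d['image'][100:330,150:380],(600,600),interpolation=cv2.INTER_CUBIC)[:,:,::-1])
print([(np.array(w2pix(d,q))-[150,100])*600/230 for q in ([.5026,-.152,.06],[.5026,-.152,.064])])
E
```

```text
p [ 0.5044 -0.1518  0.1035] yaw -163.52 tilt [ 3.e-04 -2.e-04 -1.e+00] F [-0.5  0.  -1.3] M [-0.03 -0.02  0.02] w 0.008 q6 -2.28
shift [ 0.0018 -0.0005  0.0171] turn 0.002542437328967632
[array([281.54706701, 303.55244024]), array([281.57755977, 310.00140418])]
```

View pics/f.png

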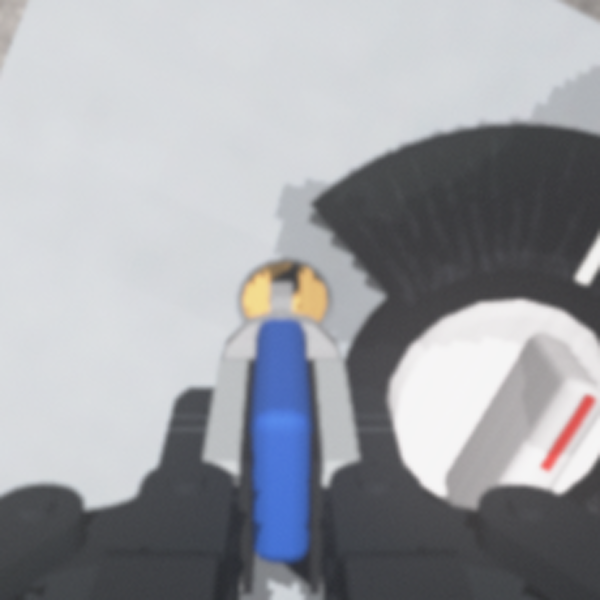

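Request:
{"method": "carry_out", "body": {
  "delta_pos": [
    [0.0025, 0.001, 0],
    [0.0025, 0.001, 0.006],
    [0.0025, 0.001, 0.012],
    [0.0025, 0.001, 0.017],
    [0.0025, 0.001, 0.017]
  ],
  "turn": [
    [0, 0, 0],
    [0, 0, 0],
    [0, 0, 0],
    [0, 0, 0],
    [0, 0, 0]
  ],
  "claw": [1, 1, 1, 1, 1]
}}

```text
clock: 14.55
position: [0.5028, -0.1516, 0.0962]
ee_rot: [-0.0, -0.144, 0.99, 0.0]
contact_force: [-0.4, 1.6, -0.5]
width: 0.008
gripper_force: 49.8
```

```bash
python3 to.py .5038 -.1522 .0897 196.4
```

```text
p [ 0.5028 -0.1516  0.0962] yaw -163.49 tilt [-6.e-04  2.e-04 -1.e+00] F [-0.4  1.6 -0.5] M [-0.03  0.02 -0.02] w 0.008 q6 -2.28
shift [-0.0018 -0.0022  0.0162] turn 0.003523088930144998
```

Request:
{"method": "carry_out", "body": {
  "delta_pos": [
    [0, 0, 0.003],
    [0, 0, 0.006],
    [0, 0, 0.009],
    [0, 0, 0.009]
  ],
  "turn": [
    [0, 0, 0],
    [0, 0, 0],
    [0, 0, 0],
    [0, 0, 0]
  ],
  "claw": [1, 1, 1, 1]
}}

```text
clock: 14.95
position: [0.503, -0.1516, 0.0927]
ee_rot: [-0.0, -0.144, 0.99, 0.0]
contact_force: [-0.6, 0.1, -0.1]
width: 0.0082
gripper_force: 49.8
```

```bash
python3 to.py .5038 -.1522 .0887 196.4
```

```text
p [ 0.503  -0.1516  0.0927] yaw -163.49 tilt [-3.e-04  1.e-04 -1.e+00] F [-0.6  0.1 -0.1] M [-0.04 -0.04  0.  ] w 0.0082 q6 -2.28
shift [-0.0016 -0.002   0.01  ] turn 0.0036446570575966084
```

Request:
{"method": "carry_out", "body": {
  "delta_pos": [
    [0, 0, 0.003],
    [0, 0, 0.006],
    [0, 0, 0.009],
    [0, 0, 0.009]
  ],
  "turn": [
    [0, 0, 0],
    [0, 0, 0],
    [0, 0, 0],
    [0, 0, 0]
  ],
  "claw": [1, 1, 1, 1]
}}

```text
clock: 15.35
position: [0.5029, -0.1516, 0.0891]
ee_rot: [-0.0, -0.144, 0.99, 0.0]
contact_force: [-1.1, -0.4, -0.3]
width: 0.0081
gripper_force: 49.8
```

Request:
{"method": "carry_out", "body": {
  "delta_pos": [
    [0, 0, 0],
    [0, 0, 0],
    [0, 0, 0],
    [0, 0, 0],
    [0, 0, 0],
    [0, 0, 0]
  ],
  "turn": [
    [0, 0, 0.15],
    [0, 0, 0.3],
    [0, 0, 0.45],
    [0, 0, 0.6],
    [0, 0, 0.75],
    [0, 0, 0.9]
  ],
  "claw": [1, 1, 1, 1, 1, 1]
}}

```text
clock: 15.95
position: [0.503, -0.1521, 0.0893]
ee_rot: [-0.0, 0.093, 0.996, -0.001]
contact_force: [-0.4, -0.6, 0.1]
width: 0.0083
gripper_force: 49.8
```

Request:
{"method": "carry_out", "body": {
  "delta_pos": [
    [0, 0, 0],
    [0, 0, 0],
    [0, 0, 0],
    [0, 0, 0],
    [0, 0, 0],
    [0, 0, 0],
    [0, 0, 0]
  ],
  "turn": [
    [0, 0, 0.15],
    [0, 0, 0.3],
    [0, 0, 0.45],
    [0, 0, 0.6],
    [0, 0, 0.75],
    [0, 0, 0.82],
    [0, 0, 0.82]
  ],
  "claw": [1, 1, 1, 1, 1, 1, 1]
}}

```text
clock: 16.65
position: [0.5027, -0.1526, 0.0893]
ee_rot: [-0.0, 0.301, 0.954, -0.001]
contact_force: [-1.2, -3.7, -1.2]
width: 0.0083
gripper_force: 49.7
```

```bash
python3 to.py .5038 -.1522 .0887 144.8
```

```text
p [ 0.5027 -0.1526  0.0893] yaw 144.97 tilt [-8.0e-04 -1.9e-03 -1.0e+00] F [-1.2 -3.7 -1.2] M [-0.69  0.28  0.06] w 0.0083 q6 -1.38
shift [-0.0016  0.0024  0.0015] turn 0.005533291341639786
```

Request:
{"method": "carry_out", "body": {
  "delta_pos": [
    [0, -0.0015, 0],
    [0, -0.0015, 0.003],
    [0, -0.0015, 0.006],
    [0, -0.0015, 0.009],
    [0, -0.0015, 0.009]
  ],
  "turn": [
    [0, 0, 0],
    [0, 0, 0],
    [0, 0, 0],
    [0, 0, 0],
    [0, 0, 0]
  ],
  "claw": [1, 1, 1, 1, 1]
}}

```text
clock: 17.15
position: [0.5029, -0.1527, 0.0857]
ee_rot: [0.0, 0.301, 0.954, -0.0]
contact_force: [-0.7, -4.7, 0.7]
width: 0.0082
gripper_force: 50.0
```

```bash
python3 to.py .5038 -.1522 .0827 144.8
```

```text
p [ 0.5029 -0.1527  0.0857] yaw 144.93 tilt [ 5.0e-04 -1.1e-03 -1.0e+00] F [-0.7 -4.7  0.7] M [-0.99  0.17  0.09] w 0.0082 q6 -1.38
shift [-0.0011  0.0023  0.0074] turn 0.00435743210489458
```

Request:
{"method": "carry_out", "body": {
  "delta_pos": [
    [-0.001, -0.0015, 0],
    [-0.001, -0.0015, 0.003],
    [-0.001, -0.0015, 0.005],
    [-0.001, -0.0015, 0.0075],
    [-0.001, -0.0015, 0.0075]
  ],
  "turn": [
    [0, 0, 0],
    [0, 0, 0],
    [0, 0, 0],
    [0, 0, 0],
    [0, 0, 0]
  ],
  "claw": [1, 1, 1, 1, 1]
}}

```text
clock: 17.65
position: [0.5025, -0.1518, 0.0821]
ee_rot: [-0.001, 0.302, 0.953, 0.001]
contact_force: [0.7, 1.1, -1.1]
width: 0.0081
gripper_force: 49.7
```

```bash
python3 to.py .5038 -.1522 .0737 170.6
```

```text
p [ 0.5025 -0.1518  0.0821] yaw 144.86 tilt [-6.0e-04  2.1e-03 -1.0e+00] F [ 0.7  1.1 -1.1] M [-0.03 -0.05  0.03] w 0.0081 q6 -1.39
shift [-0.0033  0.0011  0.021 ] turn -0.8579596903594658
```

Request:
{"method": "carry_out", "body": {
  "delta_pos": [
    [0, 0, -0.002],
    [0, 0, -0.002],
    [0, 0, -0.002],
    [0, 0, -0.002],
    [0, 0, -0.002],
    [0, 0, -0.002],
    [0, 0, -0.002],
    [0, 0, -0.002]
  ],
  "turn": [
    [0, 0, 0],
    [0, 0, -0.15],
    [0, 0, -0.3],
    [0, 0, -0.45],
    [0, 0, -0.6],
    [0, 0, -0.75],
    [0, 0, -0.86],
    [0, 0, -0.86]
  ],
  "claw": [1, 1, 1, 1, 1, 1, 1, 1]
}}

```text
clock: 18.45
position: [0.5023, -0.1519, 0.0831]
ee_rot: [-0.001, 0.081, 0.997, 0.001]
contact_force: [0.4, 0.8, -2.1]
width: 0.0082
gripper_force: 49.5
```

```bash
python3 to.py .5038 -.1522 .0777 170.6
```

```text
p [ 0.5023 -0.1519  0.0831] yaw 170.66 tilt [-0.001   0.0018 -1.    ] F [ 0.4  0.8 -2.1] M [ 0.24  0.01 -0.14] w 0.0082 q6 -1.84
shift [-0.0038 -0.0001  0.0135] turn 0.0020180563261324854
```

Descend into the plug: first 4 mm, then check.

Request:
{"method": "carry_out", "body": {
  "delta_pos": [
    [0, 0, 0.003],
    [0, 0, 0.006],
    [0, 0, 0.009],
    [0, 0, 0.011],
    [0, 0, 0.011]
  ],
  "turn": [
    [0, 0, 0],
    [0, 0, 0],
    [0, 0, 0],
    [0, 0, 0],
    [0, 0, 0]
  ],
  "claw": [1, 1, 1, 1, 1]
}}

```text
clock: 18.95
position: [0.5034, -0.1526, 0.0792]
ee_rot: [0.001, 0.081, 0.997, 0.0]
contact_force: [1.3, 2.9, 2.2]
width: 0.0081
gripper_force: 50.1
```

```bash
python3 to.py .5038 -.1522 .0727 170.6
```

```text
p [ 0.5034 -0.1526  0.0792] yaw 170.68 tilt [ 1.3e-03  4.0e-04 -1.0e+00] F [1.3 2.9 2.2] M [ 0.69 -0.37 -0.1 ] w 0.0081 q6 -1.84
shift [-0.0009  0.0011  0.0162] turn 0.002590558934652639
```

Request:
{"method": "carry_out", "body": {
  "delta_pos": [
    [-0.0005, 0.001, 0],
    [-0.0005, 0.001, 0.003],
    [-0.0005, 0.001, 0.006],
    [-0.0005, 0.001, 0.009],
    [-0.0005, 0.001, 0.011],
    [-0.0005, 0.001, 0.011]
  ],
  "turn": [
    [0, 0, 0],
    [0, 0, 0],
    [0, 0, 0],
    [0, 0, 0],
    [0, 0, 0],
    [0, 0, 0]
  ],
  "claw": [1, 1, 1, 1, 1, 1]
}}

```text
clock: 19.55
position: [0.5024, -0.1529, 0.0742]
ee_rot: [-0.001, 0.081, 0.997, -0.0]
contact_force: [0.0, -0.5, -0.7]
width: 0.0084
gripper_force: 49.8
```

```bash
python3 to.py .5038 -.1522 .0727 170.6
```

```text
p [ 0.5024 -0.1529  0.0742] yaw 170.74 tilt [-1.5e-03 -7.0e-04 -1.0e+00] F [ 0.  -0.5 -0.7] M [0.04 0.01 0.  ] w 0.0084 q6 -1.84
shift [-0.0033  0.0024  0.0038] turn 0.004655393288024357
```

Request:
{"method": "carry_out", "body": {
  "delta_pos": [
    [0, 0, 0.002],
    [0, 0, 0.004],
    [0, 0, 0.005],
    [0, 0, 0.005]
  ],
  "turn": [
    [0, 0, 0],
    [0, 0, 0],
    [0, 0, 0],
    [0, 0, 0]
  ],
  "claw": [1, 1, 1, 1]
}}

```text
clock: 19.95
position: [0.5029, -0.1527, 0.0728]
ee_rot: [-0.0, 0.081, 0.997, -0.0]
contact_force: [-0.4, -0.3, -0.2]
width: 0.0083
gripper_force: 50.0
```

```bash
python3 to.py .5038 -.1522 .0727 170.6
```

```text
p [ 0.5029 -0.1527  0.0728] yaw 170.71 tilt [-1.e-04 -4.e-04 -1.e+00] F [-0.4 -0.3 -0.2] M [-0.02  0.02 -0.04] w 0.0083 q6 -1.84
shift [-0.002   0.0017  0.0001] turn 0.003774654291031728
```

Request:
{"method": "carry_out", "body": {
  "delta_pos": [
    [0, 0, 0.001],
    [0, 0, 0.002],
    [0, 0, 0.003],
    [0, 0, 0.003],
    [0, 0, 0.003]
  ],
  "turn": [
    [0, 0, 0],
    [0, 0, 0],
    [0, 0, 0],
    [0, 0, 0],
    [0, 0, 0]
  ],
  "claw": [1, 1, 1, 1, 1]
}}

```text
clock: 20.45
position: [0.503, -0.1527, 0.0727]
ee_rot: [0.0, 0.081, 0.997, -0.0]
contact_force: [-3.0, 1.1, 9.0]
width: 0.0083
gripper_force: 51.4
```

Request:
{"method": "carry_out", "body": {
  "delta_pos": [
    [0, 0, -0.001],
    [0, 0, -0.001],
    [0, 0, -0.001],
    [0, 0, -0.001],
    [0, 0, -0.001],
    [0, 0, -0.001],
    [0, 0, -0.001]
  ],
  "turn": [
    [0, 0, 0.1],
    [0, 0, 0.25],
    [0, 0, 0.4],
    [0, 0, 0.55],
    [0, 0, 0.7],
    [0, 0, 0.85],
    [0, 0, 1]
  ],
  "claw": [1, 1, 1, 1, 1, 1, 1]
}}

```text
clock: 21.15
position: [0.5032, -0.1533, 0.0727]
ee_rot: [0.001, 0.337, 0.941, -0.001]
contact_force: [-2.7, -2.7, 5.3]
width: 0.0084
gripper_force: 50.7
```

```bash
python3 to.py .503 -.1527 .0727 80.6
```

```text
p [ 0.5032 -0.1533  0.0727] yaw 140.58 tilt [ 8.0e-04 -1.9e-03 -1.0e+00] F [-2.7 -2.7  5.3] M [-0.25  0.33  0.14] w 0.0084 q6 -1.31
shift [0.0013 0.0008 0.    ] turn 1.9992226941476436
```

Request:
{"method": "carry_out", "body": {
  "delta_pos": [
    [0, 0, 0],
    [0, -0.001, 0],
    [0, -0.001, 0],
    [0, -0.001, 0],
    [0, -0.002, 0],
    [0, -0.002, 0],
    [0, -0.002, 0]
  ],
  "turn": [
    [0, 0, 0.15],
    [0, 0, 0.3],
    [0, 0, 0.45],
    [0, 0, 0.6],
    [0, 0, 0.75],
    [0, 0, 0.9],
    [0, 0, 1]
  ],
  "claw": [1, 1, 1, 1, 1, 1, 1]
}}

```text
clock: 21.85
position: [0.5022, -0.154, 0.0727]
ee_rot: [0.0, 0.569, 0.822, -0.001]
contact_force: [-3.3, -1.0, 7.1]
width: 0.0088
gripper_force: 50.9
```

Request:
{"method": "carry_out", "body": {
  "delta_pos": [
    [0, 0, 0],
    [0, 0, 0],
    [0, 0, 0],
    [0, 0, 0],
    [0, 0, 0],
    [0, 0, 0],
    [0, 0, 0],
    [0, 0, 0],
    [0, 0, 0]
  ],
  "turn": [
    [0, 0, 0.15],
    [0, 0, 0.3],
    [0, 0, 0.45],
    [0, 0, 0.6],
    [0, 0, 0.75],
    [0, 0, 0.9],
    [0, 0, 1],
    [0, 0, 1],
    [0, 0, 1]
  ],
  "claw": [1, 1, 1, 1, 1, 1, 1, 1, 1]
}}

```text
clock: 22.75
position: [0.5012, -0.1541, 0.0727]
ee_rot: [0.0, 0.762, 0.648, -0.002]
contact_force: [-5.4, -3.1, 8.3]
width: 0.0086
gripper_force: 51.1
```

```bash
python3 to.py .503 -.1527 .0727 80.6;python3 - <<'E'
from h import *
d=manip.get_image('wrist');cv2.imwrite('pics/g.png',np.hstack([d['image'],manip.get_image('scene')['image'][130:330,240:360].repeat(2,0)[:384].repeat(2,1)])[:,:,::-1])
im=d['image'].astype(int);b=(im[...,2]-im[...,0]>60)&(im[...,2]-im[...,1]>40);v,u=np.nonzero(b)
pts=np.array([pix2w(d,a,c) for a,c in zip(u,v)]);k=pts[(pts[:,2]>.1)&(pts[:,2]<.11)]
print(cv2.minAreaRect((k[:,:2]*1000).astype(np.float32)),k[:,2].mean())
E
```

```text
p [ 0.5012 -0.1541  0.0727] yaw 80.79 tilt [-0.0024 -0.0021 -1.    ] F [-5.4 -3.1  8.3] M [-0.43  0.92  0.04] w 0.0086 q6 -0.27
shift [ 0.0041  0.004  -0.    ] turn 0.006302508495319141
((503.1529541015625, -150.6686553955078), (25.38745880126953, 7.511669635772705), 81.1421890258789) 0.1036026585030026
```

View pics/g.png

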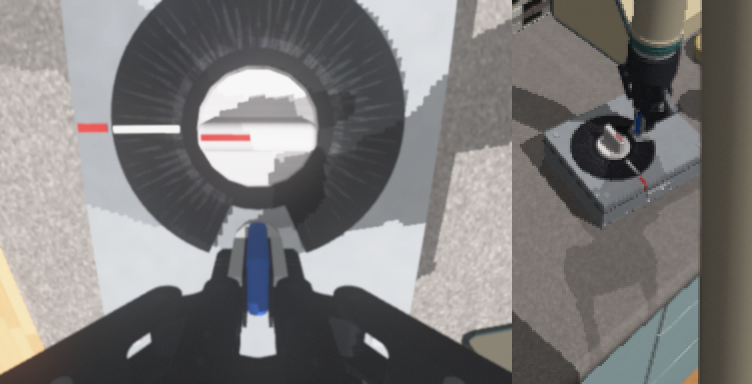

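Request:
{"method": "carry_out", "body": {
  "delta_pos": [
    [0, 0, 0],
    [0, 0, 0],
    [0, 0, 0],
    [0, 0, 0],
    [0, 0, 0],
    [0, 0, 0]
  ],
  "turn": [
    [0, 0, 0.1],
    [0, 0, 0.15],
    [0, 0, 0.15],
    [0, 0, 0.15],
    [0, 0, 0.15],
    [0, 0, 0.15]
  ],
  "claw": [1, 1, 1, 1, 1, 1]
}}

```text
clock: 23.45
position: [0.501, -0.154, 0.0727]
ee_rot: [-0.0, 0.786, 0.618, -0.002]
contact_force: [-5.3, -1.6, 8.4]
width: 0.0086
gripper_force: 51.1
```

```bash
python3 to.py .503 -.1527 .0727 80.6; python3 -c "
from rig import manip
print(manip.sign_off())"
```

```text
p [ 0.501  -0.154   0.0727] yaw 76.3 tilt [-0.0027 -0.002  -1.    ] F [-5.3 -1.6  8.4] M [-0.45  0.94  0.09] w 0.0086 q6 -0.19
shift [0.0044 0.0041 0.    ] turn -0.14330404880639283
the job is handed in; nothing more can be done
None
```

I handed the job in after about 23 s of the 72 s: the dial is on the red mark, and the key is fully in with its collar on the lid. It is turned about 94° clockwise and still gripped at about 51 N; the hand-in returned no verdict.

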